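# Reload the slide-label feeder

### The arm

A 6-joint arm with a two-finger parallel gripper is mounted at the origin on the work surface. World frame = base frame: x ahead of the robot, y to its left, z up, the work surface at z = 0. Lengths are in mm, angles in rad, forces in N, time in s.
With the tool pointing down it reaches from about 350 to 850 mm from the base axis. Payload 8.1 kg.
Tool frame: the origin (TCP) lies at the centre of the arm's flange, where the gripper is bolted on; the fingertips stand 186 mm ahead of it and the grasp point (between the pads) lies 167 mm ahead of it; z points along the fingers, y is the line along which they close (so a half turn about z gives the same grasp; the last joint's range is limited). The gripper opens to 93 mm and grips with 3 to 60 N. Pads are 15 mm wide; open, the fingers measure 128 mm over their backs; the gripper's body (75 mm by 188 mm) begins 65 mm behind the grasp point.
Start: joints at [1.08, 0.13, 1.488, -0, 1.523, -0.085], TCP at [236.832, 551.287, 404.735] pointing down, gripper open.
Joint ranges: [-2.96, 2.96], [-0.89, 2.26], [0.02, 2.5], [-1.34, 4.48], [0, 2.73], [-2.66, 2.66]. Speed limits (rad/s): [2.39, 2.39, 2.79, 3.14, 3.14, 3.14].

### API

Orientations are given as a unit quaternion [x, y, z, w].
In Python, from rig import robot gives the robot as it stands. Calls block until the motion is done:
- robot.goto(position, orientation): joint-space move of the TCP to a pose.
- robot.move_linear(position, frame=None, max_speed=150): straight line of the TCP; frame=None keeps the orientation; max_speed is the mean speed in mm/s.
- robot.movej(angles): joint-space move.
- robot.ungrasp() and robot.gripper_close(force=None): open the fingers fully, or close them until they stop; force is the grip in N (None keeps the last).
- robot.pause(seconds).
- robot.solve_ik(position, orientation): joint angles nearest the present ones, or None.
- robot.snapshot(name): name is "side" or "top"; returns the picture (400x640x3 uint8, blue, green, red); there is no depth.
- robot.calibration(name): a dict with "vertical_fov" (degrees; the focal length in pixels is half the picture's height over the tangent of half this angle, whatever the lens; pixels are square), "cx", "cy" (the principal point, pixels), "k1" (the pictures are not rectified: a ray, as slopes to the right and down, at radius r is drawn at 1 + k1 r^2 times it, then the intrinsics apply), "xyz" and "attitude" of the camera in the world. Camera axes: x right, y up, looking along -z (the intrinsics and any distortion apply to the point x, -y, -z); pixel columns grow to the right and rows downward; lengths in mm; the calibration is good to about 2 mm. A picture is of the moment at which its call begins. calibration takes no time and is no camera call.
A pose or a line that the arm cannot do raises robot.Unreachable and nothing moves.
- robot.sign_off(): hands the job in; it is judged then, once.
Trained networks look in the newest picture that a camera, given by its name, has taken for a name from the list of things; names that differ only in an ending like _2 or _b are one class to them, and where a whole thing is asked for, a point or a joint stands for the part that bears it (a point fixed in the world has none). Each returns a list of dicts, best first, with "confidence" (0 to 1); they miss things now and then, are a little off and sometimes report something else, mostly with a low value. They report only what shows in the picture. A call takes as long as a camera call. They do not tell look-alikes from the thing itself.
- robot.boxes_of(camera, target): "bbox" ([left, top, right, bottom] in pixels, round what is visible of it).
- robot.place_of(camera, target): "centre" ([column, row] in pixels: a listed point, or the origin of a listed thing).
Readings, each from a call of its own:
- robot.get_clock(): time.
- robot.get_joint_positions(): joint angles.
- robot.get_qd(): joint speeds.
- robot.get_joint_efforts(): joint torques, N m.
- robot.get_eef_pos(): TCP position.
- robot.get_eef_rot(): TCP orientation.
- robot.get_wrist_force(): force on the tool from outside, world axes, zero at the start.
- robot.get_ft_torque(): the same for the moment, N m.
- robot.get_finger_gap(): finger opening in mm.
- robot.get_grasp_force(): force on a finger pad.
Only numpy, scipy, OpenCV 4.12 (cv2) and the standard library are available. Lean on these libraries where they do the work, as an engineer would, in place of code of your own. Each camera call takes 0.05 s, during which the arm holds its last target. There are 200 camera calls.

### The job

The label feeder beside the microscope has run out: take the spent cardboard core off its spindle and put it in the yellow bin, then mount the label roll with the blue core on the spindle, neck up and fully down on the turntable. Then put the red retaining collar over the spindle, flange down, so that it sits on the roll's neck, and finally push the red-knobbed brake lever fully over, away from you. Leave the orange-cored roll and everything else on the bench where it is.

Things in the scene. Friction and masses are not known exactly. Their poses are not given: they have to be found in the camera images.
- feeder: Label feeder, fixed: cream base plate 140 (x) x 250 (y) x 22 mm. Origin: centre of its underside; x points away from the operator to the cream print head block on its far edge (x 70 to 115, y -65 to 125 mm, 50 mm high); z up. A blue turntable (68 mm across, top 28 mm above the table) with an upright steel spindle stands at x -10, y 55 mm, the brake lever at x -10, y -90 mm.
- spindle_foot (a point): Centre of the turntable's top face at the foot of the spindle, where a core's underside rests; 28 mm above the table; axes as the feeder's. Spindle: 19 mm diameter, 82 mm tall from here, the last 8 mm tapering to 10 mm.
- spindle_tip (a point): Centre of the spindle's top end, 110 mm above the table.
- brake (a joint): Brake lever angle in rad: 0 = leaning 0.5 rad from upright to the feeder's -x (operator's side), 1.0 = fully over, leaning 0.5 rad to its +x. Stays where left. Pivot along the feeder's y at x -10, y -90 mm, 44 mm above the table, on a grey block 70 (x) x 50 (y) mm with its top at 47 mm (round steel hub to 57 mm).
- brake_tip (a point): Centre of the red ball knob (26 mm diameter) at the end of the lever's 10 mm thick steel rod, 70 mm from its pivot.
- spent_core: Spent core: plain cardboard-brown tube, 36 mm outer and 25 mm inner diameter, 56 mm tall; at the start it stands on the turntable over the spindle, whose tip shows 26 mm above it. Origin: centre of its lower end, z along its axis.
- spent_core_mid (a point): Middle of the spent core (on its axis, 28 mm from either end).
- bin: Yellow open bin, fixed, 140 x 140 x 50 mm high, walls and floor 4 mm. Origin: centre of its underside, z up, x and y along its sides.
- roll_blue: Full label roll with a blue core: white paper 60 mm in diameter and 38 mm tall on a blue tube of 36 mm outer and 25 mm bore diameter and 56 mm height, whose upper 18 mm stand out above the paper as a neck. About 160 g. Stands upright on the table, neck up. Origin: centre of its underside, z up along the axis.
- roll_orange: Another roll of the same shape and size with an orange core; to be left alone. Origin: centre of its underside.
- collar: Red retaining collar: flange 54 mm in diameter and 6 mm thick below, hub 34 mm in diameter above it, 32 mm tall in all, with a 23 mm bore right through (starts flange down on the table). Origin: centre of its underside (flange face), z up. When fitted, its underside is 56 mm above the spindle foot.
- oil: Small amber bottle, 30 mm diameter, 62 mm tall, to be left alone. Origin: centre of its underside.
- slide_box: Green slide box with a white lid, 87 x 102 x 34 mm, to be left alone. Origin: centre of its underside.
- objective: Steel microscope objective with a yellow band, 30 mm diameter, 48 mm tall, standing, to be left alone. Origin: centre of its underside.
- driver: Screwdriver lying on the table, 160 mm long, to be left alone. Origin: on the table under its middle.
There are look-alikes about, which are no part of the job. What is shaped like the roll_blue but pink or purple is not meant.

How it is judged:
By the outcome, as a careful person would: the job done as asked, in the order asked, and still so for the second after the job is handed in, with the robot touching nothing.
It also fails if it takes over 72 s, if anything falls off the work surface, if the arm or the gripper's body presses on something with over 40 N, if the wrist force passes 120 N, or if a joint passes its speed limit or range.

## Working session

There is one attempt and no reset: what is moved stays moved. The work goes in short steps, each a Python script; the robot and the scene stay as the last script left them, time stands still between calls to the robot, and variables do not carry over. Pictures are saved under pics/ and viewed, at most 10 in all, crops included, and the job is handed in when it is done.

```bash
ls; mkdir -p pics
python3 - <<'E'
from rig import robot
import cv2,numpy as np
for n in("side","top"):
    cv2.imwrite(f"pics/{n}0.png",robot.snapshot(n)); print(n,robot.calibration(n))
    for t in["spent_core","spent_core_mid","spindle_foot","spindle_tip","brake_tip","bin","roll_blue","roll_orange","collar","feeder","oil","slide_box","objective","driver"]:
        print(t,[(np.round(d["centre"],1).tolist(),round(d["confidence"],2)) for d in robot.place_of(n,t)])
print(robot.get_eef_rot(),robot.get_clock())
E
```

```text
pics
side {'vertical_fov': 51.34817474238026, 'cx': 310.10550085187384, 'cy': 195.10147119085835, 'k1': 0.010669360196102881, 'xyz': array([ -55.38714849, -608.99535766,  725.45205227]), 'attitude': array([ 0.41597811, -0.1764863 , -0.33885406,  0.82522283])}
spent_core [([313.6, 194.0], 0.61)]
spent_core_mid [([312.5, 189.0], 0.56)]
spindle_foot [([309.5, 196.9], 0.8), ([219.1, 178.6], 0.17)]
spindle_tip [([314.2, 176.0], 0.89), ([214.5, 220.5], 0.53)]
brake_tip [([344.4, 205.0], 0.48)]
bin [([219.3, 179.6], 0.63)]
roll_blue [([392.5, 259.5], 0.84), ([465.8, 318.6], 0.65), ([434.3, 280.8], 0.58), ([312.5, 196.2], 0.2)]
roll_orange [([314.4, 196.8], 0.74), ([377.8, 313.6], 0.64)]
collar [([303.0, 263.6], 0.59)]
feeder [([329.3, 212.4], 0.91)]
oil [([217.3, 220.1], 0.51)]
slide_box [([271.9, 160.2], 0.56)]
objective [([449.8, 247.3], 0.71)]
driver [([221.7, 149.9], 0.62), ([312.4, 200.1], 0.47)]
top {'vertical_fov': 45.453029024624044, 'cx': 327.4812845820268, 'cy': 200.57530208923447, 'k1': -0.022200686768326237, 'xyz': array([ 465.99533356,   31.61049704, 1650.54394226]), 'attitude': array([-0.02244827,  0.02674495,  0.71642795, -0.69678675])}
spent_core [([314.0, 191.2], 0.48), ([320.2, 189.9], 0.38)]
spent_core_mid [([315.2, 191.1], 0.48), ([229.0, 222.8], 0.2)]
spindle_foot [([320.6, 190.0], 0.69)]
spindle_tip [([318.7, 187.4], 0.92)]
brake_tip [([362.4, 197.4], 0.4)]
bin [([232.3, 222.4], 0.92)]
roll_blue [([402.4, 190.2], 0.8), ([461.4, 197.3], 0.79), ([430.4, 190.3], 0.78)]
roll_orange [([426.0, 235.3], 0.67)]
collar [([361.4, 241.5], 0.73), ([318.4, 192.5], 0.22), ([237.6, 170.3], 0.22)]
feeder [([337.1, 188.4], 0.66), ([192.6, 191.3], 0.28)]
oil [([280.3, 258.3], 0.46)]
slide_box [([237.8, 170.2], 0.75), ([428.3, 234.4], 0.35)]
objective [([422.7, 156.4], 0.5)]
driver [([192.1, 196.5], 0.77), ([279.7, 259.9], 0.31)]
[ 2.01498087e-01  9.79488908e-01  5.21187791e-06 -8.27133141e-06] 1.5
```

Run:
```python
import cv2
s=cv2.imread("pics/side0.png");t=cv2.imread("pics/top0.png")
cv2.imwrite("pics/s1.png",cv2.resize(s[120:360,180:500],None,fx=2.5,fy=2.5,interpolation=cv2.INTER_CUBIC))
cv2.imwrite("pics/t1.png",cv2.resize(t[130:290,170:490],None,fx=2.5,fy=2.5,interpolation=cv2.INTER_CUBIC))
```

```text
(no output)
```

View pics/s1.png

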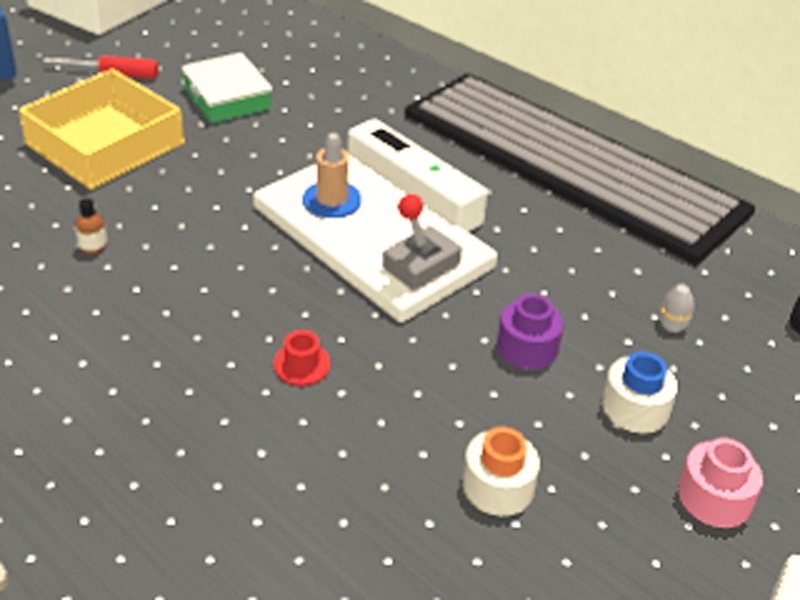

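View pics/t1.png

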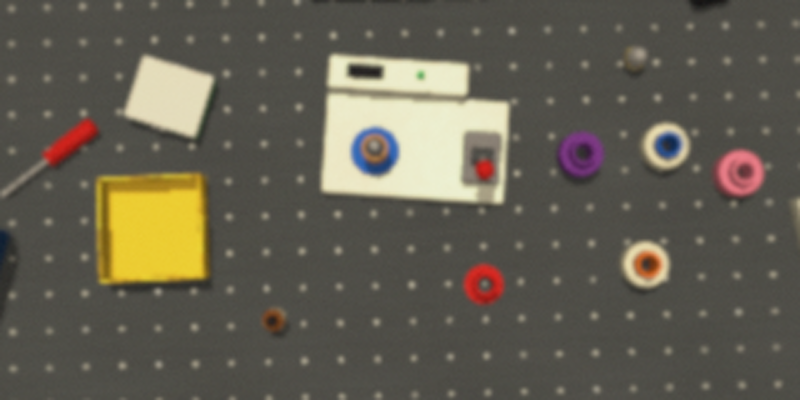

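Side view (full-picture pixels): the roll-shaped things are purple (393,253), white with blue core (436,274), pink (468,313) and white with orange core (380,309). In the top view they are purple (402,191), blue core (436,189), pink (466,199) and orange core (428,235). The one meant is the white roll with the blue core, since pink and purple are ruled out. The spindle with the brown core is at (313,190), the collar at (301,263), the knob at (344,203) and the bin at (220,172). These enlarged crops confirm the identity.

Next I'll measure by matching silhouettes in both views.

```bash
cat > h.py <<'E'
import cv2,numpy as np
from scipy.optimize import least_squares
from scipy.spatial.transform import Rotation as R
from rig import robot
CAL={n:robot.calibration(n) for n in("side","top")}
def proj(n,P):
    c=CAL[n];p=R.from_quat(c["attitude"]).inv().apply(np.atleast_2d(P)-c["xyz"])
    s=np.c_[p[:,0],-p[:,1]]/-p[:,2:]
    f=200/np.tan(np.radians(c["vertical_fov"]/2))
    s=s*(1+c["k1"]*(s**2).sum(1))[:,None]
    return s*f+[c["cx"],c["cy"]]
def tri(px,x0=(500,0,30)):
    "px: {cam: pixel}; returns xyz and rms residual"
    r=least_squares(lambda x:np.concatenate([proj(n,x)[0]-px[n] for n in px]),x0)
    return r.x,np.sqrt((r.fun**2).mean())
a=np.linspace(0,2*np.pi,60,endpoint=False)
def sil(n,o,cyls,K=8):
    "soft silhouette of stacked cylinders (r0,r1,z0,z1) at o; returns mask centroid"
    Q=[proj(n,np.r_[[[o[0]+r*np.cos(t),o[1]+r*np.sin(t),o[2]+z] for t in a for r,z in((r0,z0),(r1,z1))]]) for r0,r1,z0,z1 in cyls]
    lo=np.floor(np.vstack(Q).min(0))-1; hi=np.vstack(Q).max(0)+2
    m=np.zeros(np.ceil((hi-lo)[::-1]*K).astype(int),np.uint8)
    for q in Q: cv2.fillConvexPoly(m,cv2.convexHull(np.round((q-lo+.5)*K*16).astype(np.int32)),1,shift=4)
    M=cv2.moments(m,True)
    return np.array([M["m10"],M["m01"]])/M["m00"]/K+lo-.5+.5/K, M["m00"]/K**2
def fit(masks,cyls,x0):
    "masks: {cam: bool mask}; xyz whose silhouette centroids match; also areas seen/modelled"
    c={n:np.argwhere(m)[:,::-1].mean(0) for n,m in masks.items()}
    x=np.array(x0,float)
    for _ in range(6):   # shift target by centroid offset, triangulate
        x,e=tri({n:proj(n,x)[0]+c[n]-sil(n,x,cyls)[0] for n in c},x)
    return x,e,{n:(int(masks[n].sum()),round(sil(n,x,cyls)[1])) for n in c}
def blob(img,hsv_fn,c,r):
    "largest component of colour mask within r px of c"
    h=cv2.cvtColor(img,cv2.COLOR_BGR2HSV).astype(int);m=hsv_fn(h[...,0],h[...,1],h[...,2])
    yy,xx=np.mgrid[:400,:640];m&=(np.hypot(xx-c[0],yy-c[1])<r)
    k,l,s,_=cv2.connectedComponentsWithStats(m.astype(np.uint8))
    return l==1+np.argmax(s[1:,4])
red=lambda h,s,v:((h<7)|(h>172))&(s>150)&(v>80)
white=lambda h,s,v:(v>115)
bluewhite=lambda h,s,v:(v>115)|((h>100)&(h<125)&(s>110))
brown=lambda h,s,v:(h>5)&(h<22)&(s>70)&(v>80)
blue=lambda h,s,v:(h>100)&(h<125)&(s>110)
yellow=lambda h,s,v:(h>18)&(h<35)&(s>120)&(v>80)
ROLL=[(30,30,0,38),(18,18,38,56)];COLLAR=[(27,27,0,6),(17,17,6,32)];KNOB=[(13*np.cos(t),13*np.cos(t),13*np.sin(t),13*np.sin(t)+.1) for t in np.linspace(-1.5,1.5,15)]
E
cat > m1.py <<'E'
from h import *
I={n:cv2.imread(f"pics/{n}0.png") for n in CAL}
def go(name,fn,cyls,cs,ct,rs,rt,x0=(500,0,0)):
    x,e,A=fit({"side":blob(I["side"],fn,cs,rs),"top":blob(I["top"],fn,ct,rt)},cyls,x0);print(name,x.round(1),round(e,2),A);return x
go("collar",red,COLLAR,(301,263),(361,244),20,14)
go("roll",bluewhite,ROLL,(436,275),(436,189),26,14)
go("orange",lambda h,s,v:(v>115),ROLL,(380,308),(428,235),26,14)
go("knob",red,KNOB,(344,203),(364,197),9,8)
go("core",brown,[(18,18,0,56)],(313,190),(320,190),20,10)
for n,p in{"foot":((309.5,196.9),(320.6,190)),"tip":((314.2,176),(318.7,187.4)),"bin":((219.3,179.6),(232.3,222.4)),"mid":((312.5,189),(315.2,191.1)),"feeder":((329.3,212.4),(337.1,188.4)),"oil":((217.3,220.1),(280.3,258.3)),"objective":((449.8,247.3),(422.7,156.4))}.items():
    x,e=tri(dict(side=p[0],top=p[1]));print(n,x.round(1),round(e,2))
E
python3 m1.py
```

```text
collar [430.4 -98.3  -2.3] 0.02 {'side': (366, 398), 'top': (177, 198)}
roll [ 612.4 -351.3    4.9] 0.17 {'side': (1836, 784), 'top': (286, 290)}
orange [ 452.  -317.     2.7] 0.32 {'side': (1837, 892), 'top': (302, 288)}
knob [581.2 -95.7 108.4] 0.02 {'side': (68, 90), 'top': (41, 52)}
core [614.7  45.7  24.3] 0.08 {'side': (232, 294), 'top': (54, 109)}
foot [610.8  46.6  33.6] 1.13
tip [619.7  46.4  99.3] 0.5
bin [513.4 353.9 -11.8] 0.32
mid [616.6  54.8  53. ] 1.67
feeder [621.8 -14.5   6.8] 0.03
oil [388.  187.   -5.1] 0.38
objective [ 728.3 -320.    11.1] 1.11
```

```bash
cat > m2.py <<'E'
from h import *
exec(open("m1.py").read().split("go(\"collar")[0])
h=cv2.cvtColor(I["side"],cv2.COLOR_BGR2HSV)
for y in(262,275,285): print(y,h[y,412:462:2,2].tolist(), h[y,412:462:4,1].tolist())
for T in(130,150,170):
    f=lambda h,s,v:((v>T))|((h>100)&(h<125)&(s>150))
    go(T,f,ROLL,(436,275),(436,189),26,14)
f=lambda h,s,v:(h>100)&(h<125)&(s>150)
for n,c,r in(("side",(436,275),26),("top",(436,189),14)):
    m=blob(I[n],f,c,r);print(n,np.argwhere(m)[:,::-1].mean(0),m.sum())
go("neck",f,[(18,18,0,18)],(436,275),(436,189),20,12)
# bin: rim-filled yellow masks, approx as centroid at z~25
ms={n:blob(I[n],yellow,c,r) for n,c,r in(("side",(220,172),50),("top",(232,222),35))}
c={n:cv2.minAreaRect(np.argwhere(m)[:,::-1].astype(np.float32)) for n,m in ms.items()};print(c)
print(tri({n:v[0] for n,v in c.items()}))
E
python3 m2.py
```

```text
262 [120, 124, 123, 120, 120, 119, 120, 116, 125, 167, 215, 229, 200, 203, 235, 221, 124, 117, 120, 119, 118, 115, 121, 119, 119] [17, 17, 17, 17, 27, 161, 176, 173, 23, 19, 15, 17, 13]
275 [124, 123, 121, 120, 119, 164, 170, 251, 255, 202, 145, 150, 156, 159, 161, 156, 155, 255, 255, 255, 116, 117, 115, 117, 117] [16, 15, 17, 56, 5, 102, 180, 176, 64, 11, 15, 16, 15]
285 [122, 120, 120, 112, 73, 136, 199, 205, 208, 215, 219, 223, 219, 221, 224, 225, 220, 212, 122, 117, 120, 117, 118, 116, 118] [17, 17, 10, 55, 53, 52, 54, 50, 54, 25, 17, 15, 17]
130 [ 613.2 -352.2   -0.9] 0.38 {'side': (794, 779), 'top': (252, 289)}
150 [ 613.3 -352.5   -1. ] 0.3 {'side': (763, 779), 'top': (208, 288)}
170 [ 614.1 -351.9   -2.5] 0.12 {'side': (730, 776), 'top': (126, 288)}
side [437.5046729  268.58878505] 214
top [436.88571429 187.8       ] 35
neck [ 611.5 -351.4   36.4] 0.16 {'side': (214, 253), 'top': (35, 105)}
{'side': ((220.86231994628906, 170.68524169921875), (41.456119537353516, 61.61157989501953), 66.37062072753906), 'top': ((230.6056671142578, 220.93019104003906), (43.52409744262695, 45.08783721923828), 87.51044464111328)}
(array([519.88652184, 352.11222931,  19.30041116]), np.float64(0.202161968696153))
```

```bash
cat > s1.py <<'E'
from h import *
Q=[0,1,0,0]
robot.goto([614.5,46,330],Q);print(robot.get_clock())
robot.move_linear([614.5,46,237],max_speed=200)
robot.gripper_close(force=15);print("gap",robot.get_finger_gap(),robot.get_wrist_force(),robot.get_clock())
robot.move_linear([614.5,46,332],max_speed=200);print("gap",robot.get_finger_gap(),robot.get_wrist_force())
robot.goto([517,353,300],Q)
print("gap",robot.get_finger_gap(),robot.get_clock())
for n in CAL: cv2.imwrite(f"pics/{n}1.png",robot.snapshot(n))
robot.move_linear([517,353,234],max_speed=200)
robot.ungrasp()
robot.move_linear([517,353,300],max_speed=250)
print(robot.get_clock())
E
python3 s1.py
python3 - <<'E'
import cv2,numpy as np
s=cv2.imread("pics/side1.png");t=cv2.imread("pics/top1.png")
a=cv2.resize(s[150:250,170:370],None,fx=4,fy=3,interpolation=cv2.INTER_NEAREST)[:300]
b=cv2.resize(t[150:250,200:400],None,fx=4,fy=3,interpolation=cv2.INTER_NEAREST)
cv2.imwrite("pics/c1.png",np.vstack([a,b]))
E
```

```text
3.7667
gap 36.34990505166837 [-1.30484772  0.88225854 -0.16977937] 5.3
gap 36.759843830877166 [ 0.44372979 -0.16599061 -1.61812247]
gap 36.77214962140733 7.15
9.175
```

View pics/c1.png

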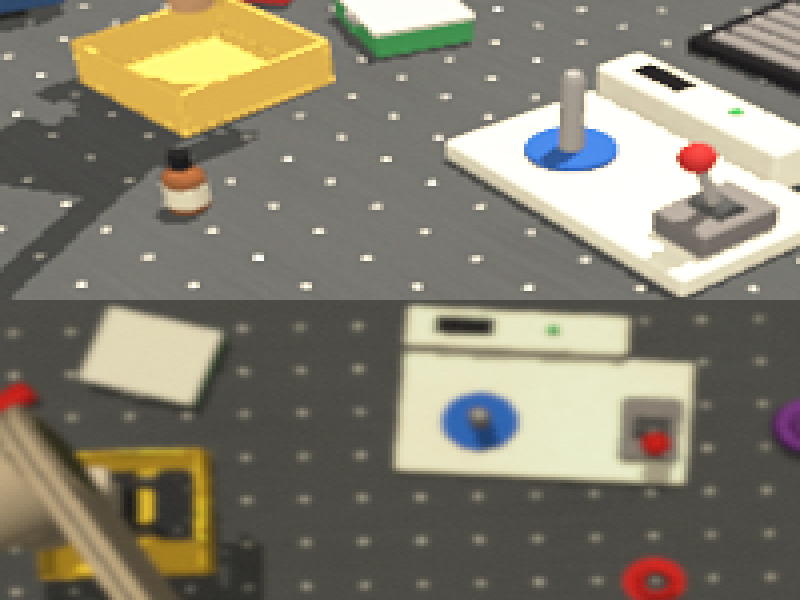

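The side view shows the bare spindle: tip at about (313,174), disc centred at (312,199). In the top view the disc is at about (320,190). The brown core hangs over the bin in the gripper. Next I'll fit the disc.

```bash
cat > m3.py <<'E'
from h import *
I={n:cv2.imread(f"pics/{n}1.png") for n in CAL}
def hull(m):
    o=np.zeros(m.shape,np.uint8);cv2.fillConvexPoly(o,cv2.convexHull(np.argwhere(m)[:,::-1].astype(np.int32)),1);return o>0
for S in(70,110,140):
    f=lambda h,s,v:(h>98)&(h<125)&(s>S)
    ms={n:hull(blob(I[n],f,c,r)) for n,c,r in(("side",(312,199),18),("top",(320,190),14))}
    x,e,A=fit(ms,[(34,34,-6,0)],(614,46,28));print("foot",x.round(1),round(e,2),A)
f=lambda h,s,v:(s<45)&(v<190)&(v>70)
h=cv2.cvtColor(I["side"],cv2.COLOR_BGR2HSV)
for y in range(172,200,2): print(y,h[y,304:324,2].tolist())
E
python3 m3.py
python3 - <<'E'
from h import *
for x in((614,46),(617,46),(614,43)):
  print(x,{n:(proj(n,[*x,28])[0].round(1),proj(n,[*x,110])[0].round(1)) for n in CAL})
for n in CAL: cv2.imwrite(f"pics/{n}2.png",robot.snapshot(n))
E
```

```text
foot [616.3  46.8  26.2] 0.04 {'side': (283, 319), 'top': (278, 315)}
foot [616.8  46.9  25.2] 0.09 {'side': (270, 318), 'top': (253, 315)}
foot [616.2  46.4  25.8] 0.09 {'side': (269, 319), 'top': (233, 315)}
172 [119, 122, 121, 122, 125, 124, 122, 120, 123, 133, 128, 120, 122, 121, 119, 189, 255, 255, 255, 255]
174 [121, 122, 124, 123, 123, 122, 124, 187, 240, 242, 229, 170, 120, 119, 122, 171, 228, 245, 254, 255]
176 [122, 121, 122, 122, 122, 126, 142, 165, 178, 181, 176, 175, 145, 118, 129, 181, 222, 215, 214, 222]
178 [124, 123, 122, 122, 121, 123, 139, 158, 167, 169, 164, 158, 139, 117, 126, 179, 220, 216, 215, 215]
180 [118, 121, 123, 122, 121, 127, 141, 158, 164, 164, 161, 153, 182, 238, 232, 186, 214, 216, 216, 214]
182 [222, 118, 122, 121, 121, 124, 144, 160, 164, 163, 162, 155, 252, 255, 255, 253, 246, 211, 211, 210]
184 [117, 115, 118, 149, 229, 239, 158, 157, 164, 165, 160, 151, 250, 255, 255, 255, 255, 255, 255, 245]
186 [239, 255, 255, 255, 255, 255, 136, 157, 165, 164, 160, 146, 250, 255, 255, 255, 255, 255, 255, 255]
188 [255, 255, 255, 255, 255, 255, 141, 159, 165, 
[... 243 characters left out ...]
, 255, 255, 255, 255]
194 [239, 235, 235, 236, 240, 216, 155, 161, 165, 163, 159, 147, 200, 240, 237, 236, 237, 241, 255, 255]
196 [236, 236, 236, 237, 240, 217, 157, 162, 165, 164, 160, 144, 201, 241, 237, 237, 236, 236, 235, 239]
198 [236, 236, 237, 239, 235, 191, 157, 162, 165, 163, 159, 145, 206, 239, 236, 236, 237, 236, 237, 236]
(614, 46) {'side': (array([311.9, 198.1]), array([312.2, 173.6])), 'top': (array([319.6, 190.5]), array([319.3, 188.2]))}
(617, 46) {'side': (array([312.6, 197.6]), array([313. , 173.2])), 'top': (array([319.6, 189.7]), array([319.3, 187.3]))}
(614, 43) {'side': (array([312.6, 198.5]), array([313., 174.])), 'top': (array([320.5, 190.5]), array([320.3, 188.2]))}
```

```bash
cat > s2.py <<'E'
from h import *
Q=[0,1,0,0]
robot.goto([517,353,380],Q)
robot.goto([612.7,-352,350],Q);print(robot.get_clock())
robot.move_linear([612.7,-352,193],max_speed=200)
robot.gripper_close(force=25);print("gap",robot.get_finger_gap(),robot.get_wrist_force(),robot.get_clock())
robot.move_linear([612.7,-352,360],max_speed=200);print("gap",robot.get_finger_gap(),robot.get_wrist_force())
robot.goto([615.5,46.5,340],Q)
robot.pause(.2)
for n in CAL: cv2.imwrite(f"pics/{n}3.png",robot.snapshot(n))
print("gap",robot.get_finger_gap(),robot.get_wrist_force(),robot.get_eef_pos(),robot.get_clock())
a=cv2.resize(cv2.imread("pics/side3.png")[100:250,220:420],None,fx=4,fy=4)
cv2.imwrite("pics/c3.png",a)
E
python3 s2.py
```

```text
12.2167
gap 60.51490587774023 [-0.63329583  0.75434561  2.84202786] 13.775
gap 60.327556142157626 [-0.06425206 -0.14617134 -1.67420377]
gap 60.43701513572419 [-0.17041474  0.02633255 -1.54510068] [615.67391016  45.74730292 339.99658359] 16.5417
```

View pics/c3.png

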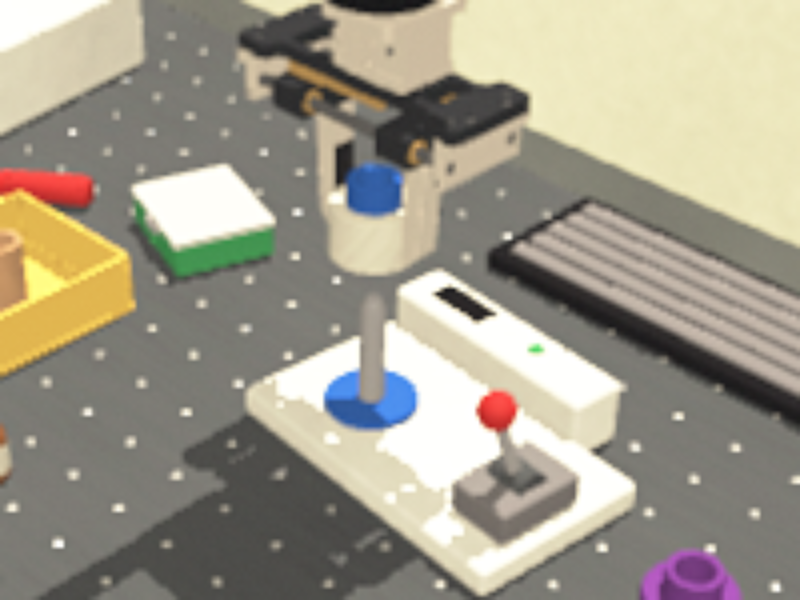

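Run:
```python
from h import *
I=cv2.imread("pics/side3.png");f=lambda h,s,v:(h>100)&(h<125)&(s>150)
m=blob(I,f,(313.7,147),9);c=np.argwhere(m)[:,::-1]
print("neck cols",c.min(0),c.max(0),c.mean(0),m.sum())
for x in(612.7,615.7,618.7):
    print(x,sil("side",[x,45.75,148+38],[(18,18,0,18)]))
g=cv2.cvtColor(I,cv2.COLOR_BGR2GRAY)
# roll paper/finger rows & spindle edges
for y in(142,146,150): print(y,I[y,303:326,0].tolist(),I[y,303:326,2].tolist())
for y in(180,185,190): print(y,g[y,304:322].tolist())
for x in(613,616,619): print(x,[proj("side",[x,46.5,z])[0].round(2).tolist() for z in(100,70,40)])
```

```text
neck cols [307 142] [319 152] [313.03030303 146.97727273] 132
612.7 (array([312.42149102, 146.22326323]), 165.3125)
615.7 (array([313.23965623, 145.82413231]), 165.21875)
618.7 (array([314.05298049, 145.41989721]), 164.546875)
142 [134, 30, 38, 40, 81, 129, 151, 162, 183, 202, 184, 181, 169, 165, 159, 153, 137, 102, 97, 98, 120, 145, 172] [171, 30, 41, 41, 41, 58, 63, 46, 56, 64, 54, 54, 48, 47, 50, 73, 99, 112, 117, 121, 150, 184, 221]
146 [134, 85, 125, 135, 145, 158, 157, 154, 160, 164, 164, 165, 164, 160, 160, 157, 151, 151, 166, 161, 160, 161, 161] [171, 107, 163, 142, 39, 48, 49, 48, 50, 53, 51, 53, 51, 49, 51, 46, 39, 144, 218, 206, 206, 205, 207]
150 [241, 241, 225, 153, 138, 152, 159, 161, 164, 166, 166, 167, 165, 162, 160, 156, 148, 158, 173, 161, 160, 164, 166] [255, 255, 255, 176, 29, 44, 49, 48, 50, 53, 51, 52, 50, 50, 47, 43, 54, 163, 226, 205, 205, 210, 211]
180 [119, 122, 125, 123, 124, 126, 139, 154, 161, 160, 158, 147, 174, 233, 226, 180, 208, 210]
185 [126, 156, 216, 251, 255, 255, 163, 153, 160, 161, 156, 144, 244, 255, 255, 255, 255, 255]
190 [255, 255, 255, 255, 255, 254, 138, 155, 161, 159, 153, 166, 251, 255, 255, 255, 255, 255]
613 [[311.79, 176.77], [311.66, 185.86], [311.54, 194.67]]
616 [[312.57, 176.34], [312.43, 185.42], [312.3, 194.23]]
619 [[313.35, 175.91], [313.2, 184.99], [313.05, 193.79]]
```

```bash
cat > s3.py <<'E'
from h import *
x,y=615.8,46.8
for z in(305,290,260,230,222):
    robot.move_linear([x,y,z],max_speed=80)
    w=robot.get_wrist_force();p=robot.get_eef_pos();print(z,w.round(1),p.round(1),robot.get_ft_torque().round(2),round(robot.get_clock(),1))
    if np.abs(w).max()>12: print("stop");break
E
python3 s3.py
```

```text
305 [ 0.1  0.  -0.1] [615.7  46.9 304.4] [ 0.02 -0.03 -0.03] 17.1
290 [ 0.   0.7 -1.4] [615.4  46.8 289. ] [0.02 0.01 0.04] 17.5
260 [ 0.2 -0.1 -0.2] [615.5  46.8 259.2] [ 0.05 -0.    0.01] 18.0
230 [ 0.9  0.1 -0.6] [615.5  46.8 229.2] [ 0.02 -0.04 -0.03] 18.5
222 [-0.2 -0.2 -1.6] [615.8  46.8 221.8] [ 0.03  0.   -0.11] 18.8
```

```bash
cat > s4.py <<'E'
from h import *
Q=[0,1,0,0]
x,y=615.8,46.8
for z in(220.5,219.5,218.5):
    robot.move_linear([x,y,z],max_speed=40);w=robot.get_wrist_force();print(z,w.round(1),robot.get_eef_pos().round(1))
    if w[2]>4: break
robot.ungrasp();print(robot.get_wrist_force().round(1))
robot.move_linear([x,y,340],max_speed=200)
robot.goto([430.4,-98.3,300],Q)
for n in CAL: cv2.imwrite(f"pics/{n}4.png",robot.snapshot(n))
robot.move_linear([430.4,-98.3,196],max_speed=150)
print(robot.get_eef_pos().round(1));robot.gripper_close(force=20);print("gap",robot.get_finger_gap(),robot.get_wrist_force().round(1),robot.get_clock())
robot.move_linear([430.4,-98.3,260],max_speed=150)
print("gap",robot.get_finger_gap(),robot.get_eef_pos().round(1))
robot.goto([500,-60,390],Q)
robot.goto([615.8,46.8,335],Q);robot.pause(.2)
for n in CAL: cv2.imwrite(f"pics/{n}5.png",robot.snapshot(n))
print("gap",robot.get_finger_gap(),robot.get_eef_pos().round(1),robot.get_clock())
a=[cv2.resize(cv2.imread(f"pics/side{k}.png")[100:250,220:420],None,fx=3.9,fy=2,interpolation=cv2.INTER_CUBIC) for k in(4,5)]
cv2.imwrite("pics/c5.png",np.vstack(a)[:600])
E
python3 s4.py
```

```text
220.5 [-2.9 -0.6  5.4] [616.   46.8 221.3]
[ 1.  -0.1 -0. ]
[431.  -98.3 196.7]
gap 34.14417302477696 [-0.7 -0.6 -0.9] 23.3417
gap 34.02088565986868 [430.2 -98.2 259.5]
gap 33.63339012226304 [615.6  45.8 336. ] 25.5833
```

View pics/c5.png

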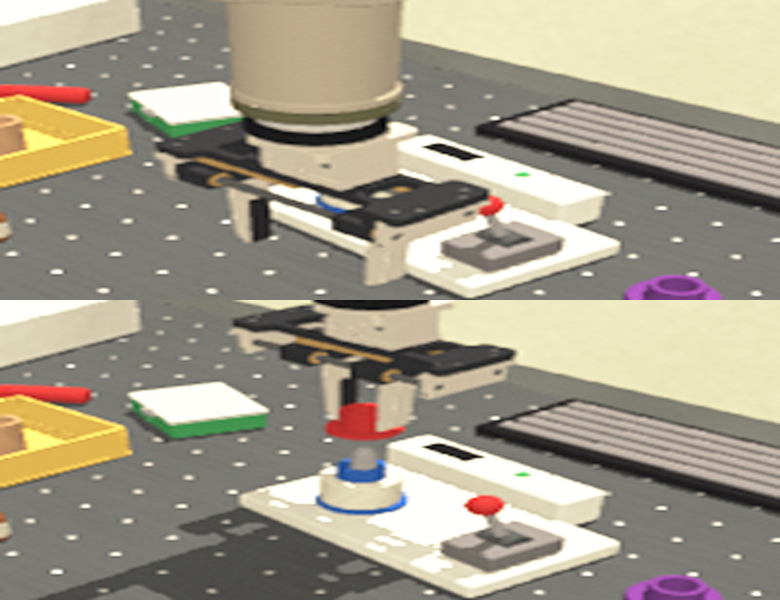

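The upper view shows the gripper over the collar's place. In the lower one the roll is seated on the turntable, with its neck at about (312,180), and the collar is held at (313,164), flange down. Next I'll measure the collar's offset from the spindle.

Run:
```python
from h import *
I=cv2.imread("pics/side5.png").astype(int)
for y in(162,163,164,165,166):print(y,(I[y,300:328,2]-I[y,300:328,1]).tolist())
g=I.mean(2)
for y in(174,176,178): print(y,I[y,304:322,2].tolist())
for x,y in((615.6,45.8),(615.8,46.8)):
  q=proj("side",[[x+27*np.cos(t),y+27*np.sin(t),139+z] for t in a for z in(0,6)]);print(q[:,0].min(),q[:,0].max(),q[:,1].max(),proj("side",[[x,y,105],[x,y,100]]))
f=lambda h,s,v:(h>100)&(h<125)&(s>150)
for y in(180,182,184):print(y,(I[y,300:326,0]-I[y,300:326,2]).tolist())
```

```text
162 [1, 0, 0, 57, 146, 139, 132, 126, 134, 138, 143, 145, 145, 146, 145, 151, 65, 9, 14, 15, 14, 9, 15, 20, 1, 0, 1, 1]
163 [2, -1, 6, 71, 144, 137, 133, 132, 133, 138, 143, 144, 145, 146, 145, 151, 65, 9, 11, 10, 27, 72, 106, 91, -5, -1, 0, 0]
164 [3, 1, 6, 69, 142, 136, 136, 134, 131, 140, 143, 146, 145, 145, 145, 149, 63, 5, 27, 50, 75, 151, 194, 138, -7, -1, 1, 2]
165 [2, 2, 4, 59, 142, 139, 136, 133, 133, 136, 138, 143, 144, 145, 144, 146, 77, 31, 71, 133, 143, 143, 143, 84, -8, 0, 1, 3]
166 [1, 2, -2, 33, 121, 144, 141, 139, 136, 133, 133, 140, 141, 140, 140, 139, 128, 128, 143, 143, 143, 141, 89, 11, -5, -1, 1, 1]
174 [126, 127, 126, 124, 126, 125, 123, 139, 162, 159, 157, 140, 124, 122, 124, 175, 232, 246]
176 [125, 124, 124, 125, 125, 127, 139, 159, 172, 178, 170, 157, 137, 123, 132, 184, 225, 220]
178 [127, 127, 125, 126, 126, 129, 144, 160, 169, 169, 167, 159, 141, 123, 132, 183, 224, 220]
302.66064787542086 323.0920396916339 169.7706649864135 [[312.67793406 174.95557566]
 [312.65385385 176.49813234]]
302.45148602345984 322.87026069193723 169.591698269382 [[312.46735186 174.78013592]
 [312.44383987 176.32222184]]
180 [-7, -7, -7, -7, -7, -11, -1, 51, 132, 119, 3, -22, -20, -20, -21, -25, 51, 145, 47, -41, -43, -39, -39, -39, -38, -39]
182 [-8, -5, -12, -28, -30, 2, 49, 111, 104, 58, -7, -23, -22, -21, -22, -27, 7, 142, 106, -5, -28, -41, -40, -39, -38, -39]
184 [-10, -9, -17, -42, -9, -6, 19, 114, 116, 90, 32, 0, -1, -6, 2, 29, 83, 118, 64, -25, -2, -1, -2, -27, -42, -40]
```

```bash
cat > s5.py <<'E'
from h import *
x,y=615.8,46.3
for z in(312,306,302,298,294,290,286,283,281.5,280.5,279.5):
    robot.move_linear([x,y,z],max_speed=50)
    w=robot.get_wrist_force();p=robot.get_eef_pos();print(z,w.round(1),p.round(1),robot.get_ft_torque().round(2),round(robot.get_clock(),1))
    if np.abs(w).max()>5: print("stop");break
E
python3 s5.py
```

```text
312 [-0.5 -0.4  0.2] [615.7  46.3 311.6] [ 0.05  0.04 -0.02] 26.2
306 [0.  0.1 0.2] [615.7  46.3 305.5] [ 0.04  0.01 -0.01] 26.5
302 [-0.4 -0.6  0.4] [615.7  46.3 301.6] [-0. -0. -0.] 26.7
298 [-0.   0.   0.5] [615.6  46.3 297.6] [-0.   -0.02  0.  ] 27.0
294 [ 1.2  0.2 -0.3] [615.7  46.3 293.6] [-0.01 -0.01  0.01] 27.2
290 [-0.3  1.4 -0. ] [615.6  46.3 289.5] [0.04 0.01 0.01] 27.5
286 [ 0.4 -0.3 -1. ] [615.6  46.3 285.5] [ 0.02 -0.03  0.04] 27.7
283 [ 0.4 -0.4 -1.1] [615.7  46.3 282.7] [ 0.07 -0.04 -0.04] 28.0
281.5 [ 0.  -0.7 -0.8] [615.8  46.3 281.4] [ 0.02 -0.    0.01] 28.2
280.5 [-0.   0.9 -0.3] [615.8  46.3 280.4] [-0.02 -0.01 -0.02] 28.5
279.5 [-0.3  0.4  3.3] [616.   46.3 280. ] [ 0.01  0.06 -0.05] 28.7
```

```bash
cat > s6.py <<'E'
from h import *
Q=[0,1,0,0]
robot.ungrasp()
robot.move_linear([615.8,46.3,350],max_speed=200)
robot.gripper_close(force=10)
robot.goto([528,-96,350],Q)
for n in CAL: cv2.imwrite(f"pics/{n}6.png",robot.snapshot(n))
robot.move_linear([528,-96,284],max_speed=150)
print(robot.get_clock(),robot.get_finger_gap())
for x in [560,580,600,612,*range(618,646,2)]:
    robot.move_linear([x,-96,284],max_speed=60)
    w=robot.get_wrist_force();print(x,w.round(1),robot.get_eef_pos().round(1),round(robot.get_clock(),1))
    if np.abs(w).max()>18: print("stop");break
E
python3 s6.py
```

```text
33.1167 0.2402548482824879
560 [-0.9  0.3 -0.4] [560.  -96.  283.9] 33.8
580 [-0.6 -0.3 -0.4] [580.1 -95.9 283.8] 34.3
600 [ 0.3  0.2 -0.6] [600.1 -96.  283.9] 34.8
612 [-2.2  0.2  0.8] [611.9 -96.  283.8] 35.1
618 [-28.7   0.5  18.1] [614.9 -96.  283.5] 35.4
stop
```

Run:
```python
from h import *
robot.move_linear([560,-96,284],max_speed=150)
robot.move_linear([520,-96,400],max_speed=250)
for n in CAL: cv2.imwrite(f"pics/{n}7.png",robot.snapshot(n))
I={n:cv2.imread(f"pics/{n}7.png") for n in CAL}
th=np.array([0,.8,.9,1.0])-.5
for t in th:
    o=[614.8+70*np.sin(t),-96,44+70*np.cos(t)];print(t+.5,np.round(o,1),{n:proj(n,o)[0].round(1) for n in CAL})
try:
    x,e,A=fit({n:blob(I[n],red,c,r) for n,c,r in(("side",(358,196),16),("top",(363,180),11))},KNOB,(640,-96,105));print("knob",x,e,A)
except Exception as ex: print(ex)
cv2.imwrite("pics/c7.png",np.vstack([cv2.resize(I["side"][130:255,250:420],None,fx=4,fy=3),cv2.resize(I["top"][150:240,290:460],None,fx=4,fy=2.4)])[:600])
```

```text
0.0 [581.2 -96.  105.4] {'side': array([343.8, 203.1]), 'top': array([363.3, 197.2])}
0.8 [635.5 -96.  110.9] {'side': array([358.1, 192.3]), 'top': array([362.9, 180.4])}
0.9 [642.1 -96.  108.5] {'side': array([359.7, 192. ]), 'top': array([362.8, 178.5])}
1.0 [648.4 -96.  105.4] {'side': array([361.2, 191.9]), 'top': array([362.7, 176.7])}
knob [ 640.72741404 -100.0852019   100.29800463] 0.5023598524639107 {'side': (63, 85), 'top': (6, 51)}
```

View pics/c7.png

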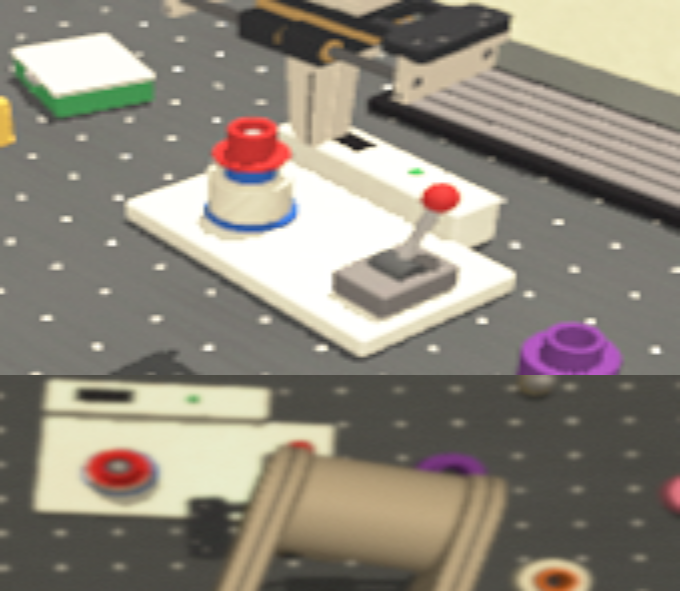

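The side view shows the collar on the neck at (312,168), with the lever over at about (360,196). The arm hides the knob in the top view, so I'll clear it and measure the lever angle.

Run:
```python
from h import *
robot.goto([400,330,420],[0,1,0,0])
for n in CAL: cv2.imwrite(f"pics/{n}8.png",robot.snapshot(n))
print(robot.get_clock())
I={n:cv2.imread(f"pics/{n}8.png") for n in CAL}
I0={n:cv2.imread(f"pics/{n}1.png") for n in CAL}
for nm,J,cs,ct in(("before",I0,(344,203),(364,197)),("after",I,(360,195),(363,178))):
    ms={n:blob(J[n],red,c,r) for n,c,r in(("side",cs,13),("top",ct,10))}
    x,e,A=fit(ms,KNOB,(640,-96,105));print(nm,x.round(1),round(e,2),A,{n:np.argwhere(m)[:,::-1].mean(0).round(1).tolist() for n,m in ms.items()})
x,e,A=fit({n:blob(I[n],red,c,r) for n,c,r in(("side",(312,168),14),("top",(319,188),14))},COLLAR,(616,46,84));print("collar",x.round(1),e,A)
cv2.imwrite("pics/c8.png",cv2.resize(I["side"][150:240,290:410],None,fx=6,fy=6,interpolation=cv2.INTER_CUBIC))
```

```text
38.3667
before [581.1 -95.9 108.5] 0.0 {'side': (68, 90), 'top': (40, 52)} {'side': [343.8, 202.1], 'top': [363.4, 197.2]}
after [ 635.5 -101.6  103.6] 0.13 {'side': (63, 85), 'top': (32, 51)} {'side': [359.8, 195.6], 'top': [364.4, 180.8]}
collar [613.6  46.1  92.9] 0.14501552369942491 {'side': (151, 287), 'top': (146, 219)}
```

View pics/c8.png

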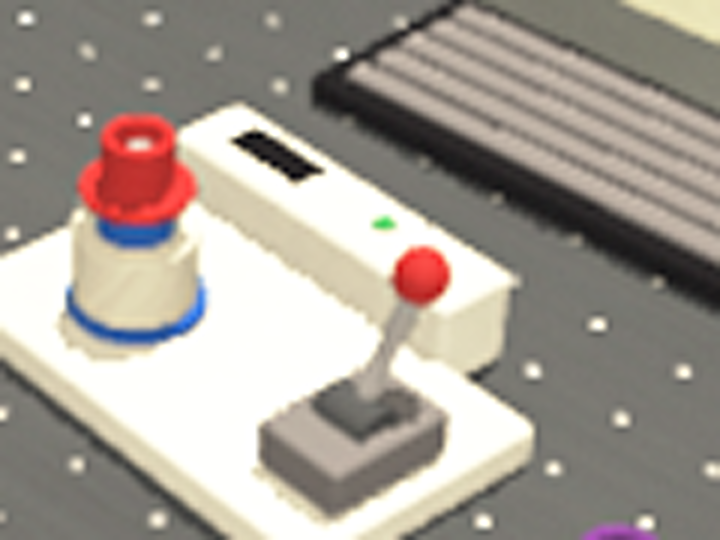

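```bash
cat > m4.py <<'E'
from h import *
I={n:cv2.imread(f"pics/{n}1.png") for n in CAL}
B=cv2.cvtColor(I["top"],cv2.COLOR_BGR2HSV).astype(int)
m=((B[...,2]>150)&(B[...,1]<90));m[:170]&=False
m=np.zeros_like(m)|m
k,l,s,_=cv2.connectedComponentsWithStats((m&(np.hypot(*(np.mgrid[:400,:640]-np.array([190,336])[:,None,None]))<50)).astype(np.uint8))
p=np.argwhere(l==1+np.argmax(s[1:,4]))[:,::-1]
# subpixel front (bottom) edge: per column, row where V crosses mid
def edge(cols):
    out=[]
    for c in cols:
        v=B[195:222,c,2]; j=[i for i in range(len(v)-1) if v[i]>130>=v[i+1]]
        if j: i=j[-1];out.append((c,195+i+(v[i]-130)/(v[i]-v[i+1])))
    return np.array(out)
e=edge([c for c in range(302,370) if not 355<c<368])
def back(n,px,z):
    return np.array([least_squares(lambda q:proj(n,[*q,z])[0]-u,[560,0]).x for u in px])
w=back("top",e,22);c=np.polyfit(w[:,1],w[:,0],1);print("front edge dx/dy",c,"rms",np.std(w[:,0]-np.polyval(c,w[:,1])), "ends",w[0],w[-1])
psi=-np.arctan(c[0]);print("yaw deg",np.degrees(psi))
E
python3 m4.py
```

```text
front edge dx/dy [6.15822687e-02 5.48767687e+02] rms 6.238188833531044 ends [560.03226148 107.71627993] [ 538.88476053 -120.62200514]
yaw deg -3.523953864043016
```

```bash
cat >> m4.py <<'E'
from scipy.stats import theilslopes
print(e[::6].round(1).tolist())
t=theilslopes(w[:,0],w[:,1]);print("theil",t, "yaw",-np.degrees(np.arctan(t[0])))
psi=-np.arctan(t[0])
foot=np.array([616.,46.5])
Rz=lambda a:np.array([[np.cos(a),-np.sin(a)],[np.sin(a),np.cos(a)]])
for ps in(0,psi):
  piv=foot+Rz(ps)@[0,-145]
  for nm,px in(("before",dict(side=(343.8,202.1),top=(363.4,197.2))),("after",dict(side=(359.8,195.6),top=(364.4,180.8)))):
    def f(v):
        o=[*(piv+Rz(ps)@[70*np.sin(v[0]-.5),0]),44+70*np.cos(v[0]-.5)]
        return np.concatenate([proj(n,o)[0]-px[n] for n in px])
    r=least_squares(f,[.5]);print(np.degrees(ps),piv,nm,r.x,r.fun.round(1))
E
python3 m4.py
```

```text
front edge dx/dy [6.15822687e-02 5.48767687e+02] rms 6.238188833531044 ends [560.03226148 107.71627993] [ 538.88476053 -120.62200514]
yaw deg -3.523953864043016
[[302.0, 206.9], [308.0, 207.3], [314.0, 207.7], [320.0, 208.1], [326.0, 208.5], [332.0, 209.0], [338.0, 209.3], [344.0, 209.7], [350.0, 210.2], [368.0, 211.2]]
theil TheilslopesResult(slope=np.float64(0.09536617099592051), intercept=np.float64(548.7594280493646), low_slope=np.float64(0.09445550123441654), high_slope=np.float64(0.09619827852408454)) yaw -5.447604182089923
0.0 [616.  -98.5] before [0.00032781] [ 1.1  1.2  0.7 -0.4]
0.0 [616.  -98.5] after [0.76925001] [-1.1 -3.  -0.7 -0.2]
-5.447604182089923 [602.23436075 -97.84509751] before [0.17962021] [-0.2 -0.5  0.   0.2]
-5.447604182089923 [602.23436075 -97.84509751] after [1.00160962] [-0.2 -0.8 -0.1 -0.3]
```

The lever reads 1.00 rad. The feeder is yawed -5.4°, and both views fit that within 1 px. The collar seated at the expected height with light contact, and the spent core stands in the bin. Handing in.

```bash
python3 -c "
from rig import robot
print(robot.get_finger_gap(),robot.sign_off(),robot.get_clock())"
```

```text
the job is handed in; nothing more can be done
the job is handed in; nothing more can be done
```

The job is handed in at about 38 s of the 72 s allowed: the spent core is in the yellow bin, the blue-cored roll is fully down on the spindle, the red collar sits on its neck, and the brake lever measures 1.00 rad (fully over); sign-off returned no verdict.

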